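# Snap a fuse cartridge into the tester's spring clips

### The arm

A 6-joint arm with a two-finger parallel gripper is mounted at the origin on the work surface. World frame = base frame: x ahead of the robot, y to its left, z up, the work surface at z = 0. Lengths are in mm, angles in rad, forces in N, time in s.
With the tool pointing down it reaches from about 300 to 875 mm from the base axis. Payload 6.4 kg.
Tool frame: the origin (TCP) lies on the centre line of the jaws, within the pads' length; the fingertips stand robot.finger_overhang ahead of it and the grasp point (between the pads) lies 5 mm behind it (robot.finger_overhang is the distance from the TCP to the fingertips, in mm); z points along the fingers, y is the direction in which the jaws open and shut (so a half turn about z gives the same grasp; the last joint's range is limited). The gripper opens to 85 mm and grips with 20 to 120 N. Pads are 22 mm wide; open, the fingers measure 114 mm over their backs; the gripper's body (76 mm by 85 mm) begins 54 mm behind the grasp point. The pads swing forward as they close: fully open they stand 13 mm farther back than shut.
Start: joints at [-1.416, 0.181, 1.607, -0, 1.354, -0.206], TCP at [203.005, -537.987, 245.288] pointing down, gripper open.
Joint ranges: [-2.99, 2.99], [-0.89, 2.07], [0.3, 2.58], [-1.14, 4.28], [0, 2.63], [-3.12, 3.12]. Speed limits (rad/s): [2.57, 2.57, 3.01, 3.14, 3.14, 3.14].

### API

Orientations are given as a rotation vector (axis times angle).
In Python, from bench import sensors, viewer, job, robot gives the robot as it stands.
- The arm moves only by the tool jog_arm, never from a script. Its argument "moves" is a list that holds one entry, the list of rows, each a list of 7 numbers: the shift along the tool's x, y, z in cm, then the turn, a rotation vector about the tool's x, y, z in degrees, then the closure in counts, from 0 (fully open) to 255 (shut). A call has exactly 5 rows; each row shifts and turns the pose as measured when the row begins, along the tool's axes as they then stand; what a row does not reach is not made up. A row lasts 1/10 s, in which the tool goes at most 50 mm and 8.59 degrees, less where a joint would pass 70% of its speed; a pose out of reach is approached as far as the arm can. A call with a gripper value outside its range is refused whole. The fingers move at their own pace and stop on an object; the grip force is fixed at half the most. Time passes only in rows, so rows that do not move let the fingers close, or fill a call up. It gives the time, the measured TCP pose, the force and the opening at its end, in the units of the state.
- sensors.get_state(): the state, without advancing time (a new reading comes with each control period).
- viewer.get_image(name): name is "side" or "top" or "wrist"; returns the picture (400x640x3 uint8, red, green, blue); there is no depth.
- viewer.camera_params(name): a dict with "intrinsics" (3x3 intrinsics, pixels), "rvec" (rotation vector, rad) and "tvec" (3), from world to camera coordinates, as OpenCV has them; the wrist camera has in their place "tool_from_camera" (4x4, takes a point from camera to tool coordinates, whose origin is the TCP and whose axes are the flange's). Camera axes: x right, y down, z forward; pixel columns grow to the right and rows downward; lengths in mm; the calibration is good to about 2 mm. A picture is of the moment at which its call begins: read the wrist's pose just before it. camera_params takes no time and is no camera call.
- job.finish_job(): hands the job in, once; it reports no verdict.
The state is a dict: "time": time; "qpos": joint angles; "dq": joint speeds; "joint_torque": joint torques, N m; "tool_pos": TCP position; "ee_rot": TCP orientation; "contact_force": force on the tool from outside, world axes, zero at the start; "torque": the same for the moment, N m; "grip_width": opening from 0.0 (shut) to 1.0 (fully open).
Only numpy, scipy, OpenCV 4.12 (cv2) and the standard library are available. Lean on these libraries where they do the work, as an engineer would, in place of code of your own. Each camera call takes 0.05 s, during which the arm holds its last target. There are 200 camera calls.

### The job

Take the middle-length one of the three square fuse cartridges from the rack and press it gently down between the tester's two spring clips until it snaps home, lying level on both posts, and let go of it. Then throw the tester's lever all the way over, away from the robot, and leave the other things where they are.

Things in the scene. Friction and masses are not known exactly. Their poses are not given: they have to be found in the camera images.
- cart_mid (a point): centre of the cartridge to load: square bar of white ceramic with steel end caps, 96 mm long (its y), 32 x 32 mm (x, z), 0.2 kg. Its ends are chamfered all round: the last 9 mm taper to a 6 mm square face, so the flat underside is 78 mm long. At first it lies across the rack's rails, along the rack's y, underside 22 mm above the table
- cart_short_mid (a point): centre of a shorter cartridge of the same make and section, 80 mm long, on the rack; too short for the clips; to be left alone
- cart_long_mid (a point): centre of a longer cartridge of the same make and section, 120 mm long, on the rack; too long for the clips; to be left alone
- rack: fixed dark steel rack, 260 x 80 mm; origin at the centre of its underside; two rails along its x at y = -25 and +25 mm, 10 mm wide, tops 22 mm high; the three cartridges lie across them near x = -82, 0 and +82 mm, in any order
- tester: fixed grey painted box, 160 (x) x 330 (y) x 45 mm (z); origin at the centre of its underside, x away from the robot. On its top stand the clip block (centre at x 0, y -60 mm) and the lever (at y +105 mm)
- clip_mid (a point): point fixed to the tester box, 115 mm above its underside, axes as the tester's: where the centre of a cartridge that is home (along y) would lie if the clip block stood at mid height. The block stands on a screw column, set up to 12 mm higher or lower; that height is not measured and must be felt. It does not give when pressed
- clip_left (a joint): angle (rad) by which the upright sprung clip at the +y end of the clip block is spread outwards: 0 at rest, empty; about 0.13 as the cartridge's widest part passes; about 0.05 when it is home. Smooth nose, 24 mm wide in x, 4 mm radius, 25 mm above the post tops and 47 mm above its hinge; 84 mm between the two noses at rest
- clip_right (a joint): the same for the clip at the -y end. Pushing the cartridge down takes 10 to 15 N; once its widest part has passed the noses, 8 to 12 mm above home, they close over the upper chamfers and pull it down with 3 to 7 N until it meets the posts, hard. Pressing it down with over 25 N damages the tester
- lever (a joint): angle of the lever (rad): 0 leaning 29 degrees towards the robot (tester's -x), 1.0 thrown fully over, 29 degrees away (+x); at the start 0 to 0.15. Stays where left. Its axis lies along the tester's y at x 0, y +105 mm, 63 mm above the tester's underside; needs about 3 N at the knob
- lever_tip (a point): centre of the lever's black ball knob, 26 mm across, 75 mm from the lever's axis
- cap_a: white ceramic cap, 41 mm across and 24 mm high, standing on the tester behind and beside the clip block; origin at the centre of its underside; to be left alone
- cap_b: white ceramic cap, 50 mm across and 28 mm high, on the table between the rack and the tester; to be left alone
- cap_c: white ceramic cap, 56 mm across and 22 mm high, on the table at the far side; to be left alone
- driver: screwdriver lying at the far side of the table; to be left alone
- bracket: small dark steel U-shaped bracket, 50 x 90 x 34 mm, on the table at the far side, beyond the rack; to be left alone
- clip_column (a point): foot of the clip block's (clip_block's) column on the tester's top. The block carries two brass posts (30 mm in x, 12 mm in y, at y = -32 and +32 mm) on whose tops the cartridge's underside rests when home; between the posts it is open for the fingers down to a plate (44 mm wide in x) 22 mm below the post tops
Not all that is in view belongs to the job. Leave any pink or purple look-alike of the part that bears cart_mid alone.

How it is judged:
By the outcome, as a careful person would: the job done as asked, in the order asked, and still so for the second after the job is handed in, with the robot touching nothing.
It also fails if it takes over 72 s, if anything falls off the work surface, if the arm or the gripper's body presses on something with over 40 N, if the wrist force passes 120 N, or if a joint passes its speed limit or range.

## Working session

There is one attempt and no reset: what is moved stays moved. The work goes in short steps, Python scripts to look and compute and a tool call to move; the robot and the scene stay as the last step left them, time stands still between calls to the robot, and variables do not carry over. Pictures are saved under pics/ and viewed, about 8 in all and at most 12, crops included, and the job is handed in when it is done.

Besides the shell and the picture viewer there is one more tool, called after ">>>" as name([rows], argument=value, ...), one row to a line, values as JSON. jog_arm: Moves the arm, as the interface text tells. Its arguments: {"type":"object","properties":{"moves":{"type":"array","items":{"type":"array","items":{"type":"array","items":{"type":"number"}}}}},"required":["moves"]}

```bash
ls; mkdir -p pics
python3 - <<'E'
from bench import sensors, viewer, job, robot
import cv2
s=sensors.get_state();print(s)
print(robot.finger_overhang)
for n in ["side","top","wrist"]:
    im=viewer.get_image(n);cv2.imwrite(f"pics/{n}0.png",im[:,:,::-1])
    print(n,viewer.camera_params(n))
E
```

```text
pics
{'time': 0.0, 'qpos': array([-1.41630746e+00,  1.81566689e-01,  1.60803672e+00, -2.05106662e-05,
        1.35381327e+00, -2.06277006e-01]), 'dq': array([-0.00014032,  0.00054122, -0.00198522, -0.00031679, -0.0012431 ,
       -0.00044284]), 'joint_torque': array([ 4.94397882e-04, -4.44866073e+01, -3.51340520e+01, -3.72137592e-04,
        8.95840436e-03, -4.20328774e-06]), 'tool_pos': array([ 202.90629456, -537.42199391,  244.35584857]), 'ee_rot': array([-3.08882492e+00, -5.63301173e-01, -4.27121323e-05]), 'contact_force': array([ 0.35184722, -0.31854459, -0.40478608]), 'torque': array([0.00576199, 0.00950621, 0.00067812]), 'grip_width': 1.0011074260564055}
14.0
side {'intrinsics': array([[461.20466531,   0.        , 311.87987138],
       [  0.        , 461.20466531, 195.54416815],
       [  0.        ,   0.        ,   1.        ]]), 'rvec': array([ 0.63643298, -2.55605628,  1.22971904]), 'tvec': array([511.02423026, 299.73234743, 936.28211209])}
top {'intrinsics': array([[493.14261239,   0.        , 322.56917374],
       [  0.        , 493.14261239, 196.91208409],
       [  0.        ,   0.        ,   1.        ]]), 'rvec': array([ 2.10040266, -2.15593925,  0.1612136 ]), 'tvec': array([ -36.1658766 ,  610.50437803, 1362.38942596])}
wrist {'intrinsics': array([[316.24673138,   0.        , 322.0929749 ],
       [  0.        , 316.24673138, 197.3387746 ],
       [  0.        ,   0.        ,   1.        ]]), 'tool_from_camera': array([[-5.47119118e-04, -9.59471451e-01, -2.81805316e-01,
         7.13734516e+01],
       [ 9.99999441e-01, -7.79940076e-04,  7.14008615e-04,
         3.17542227e-01],
       [-9.04862141e-04, -2.81804768e-01,  9.59471341e-01,
        -1.29058901e+02],
       [ 0.00000000e+00,  0.00000000e+00,  0.00000000e+00,
         1.00000000e+00]])}
```

View pics/top0.png

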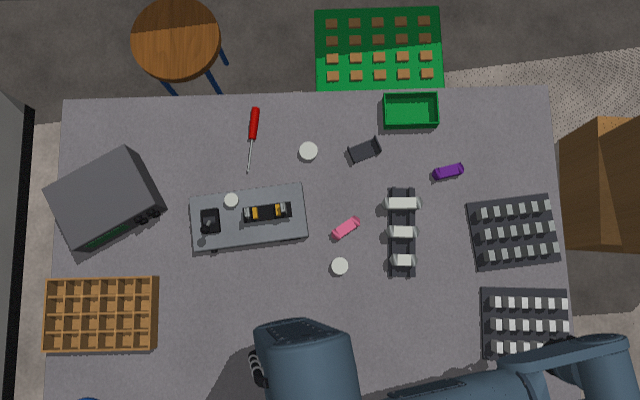

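View pics/side0.png

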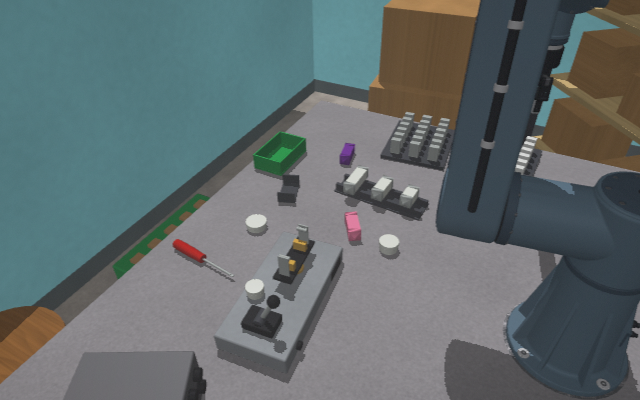

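Top view: rack at about (402,230) with the long (403,203), middle (402,232) and short (402,260) cartridges. The tester is at (248,217), its clips at (267,212) and the lever knob at (202,241). I'll zoom in to measure.

Run:
```python
import cv2,numpy as np
t=cv2.imread("pics/top0.png");s=cv2.imread("pics/side0.png")
def z(im,x,y,w,h,k): return cv2.resize(im[y:y+h,x:x+w],None,fx=k,fy=k,interpolation=cv2.INTER_CUBIC)
a=z(t,183,175,130,85,6); cv2.imwrite("pics/c1.png",a)   #780x510
b=np.hstack([z(t,375,180,60,100,5),z(s,325,160,100,100,5)]);cv2.imwrite("pics/c2.png",b)
cv2.imwrite("pics/c3.png",z(s,210,215,140,155,3.8))
```

```text
(no output)
```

View pics/c1.png

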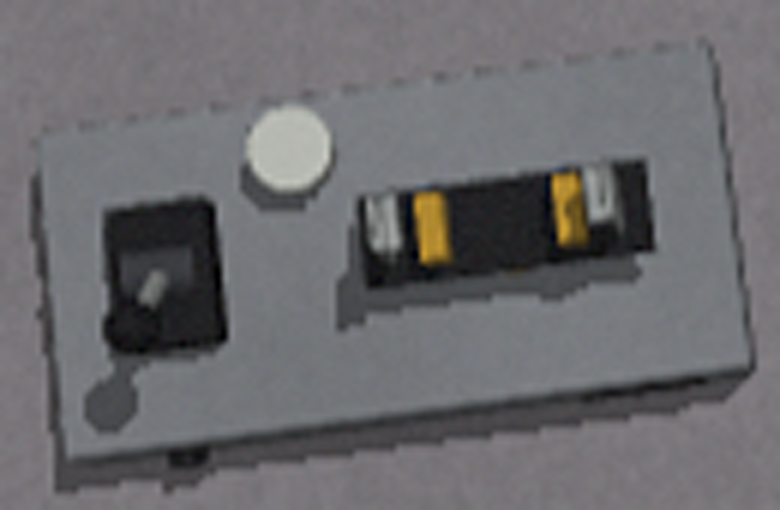

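View pics/c2.png

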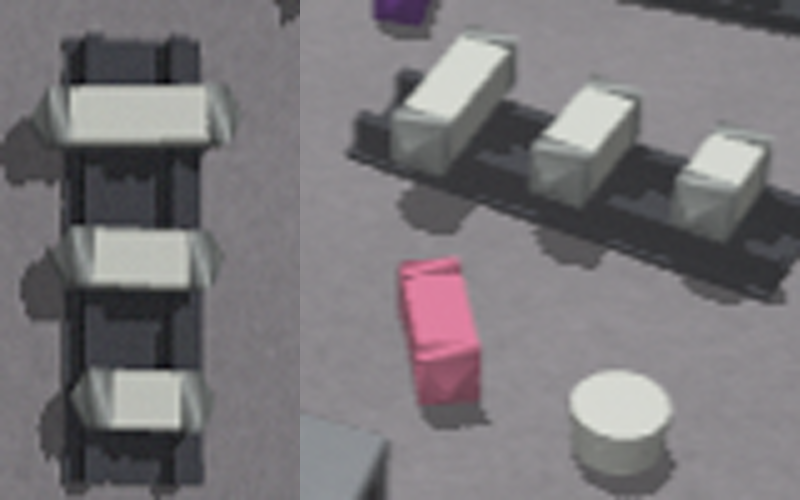

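View pics/c3.png

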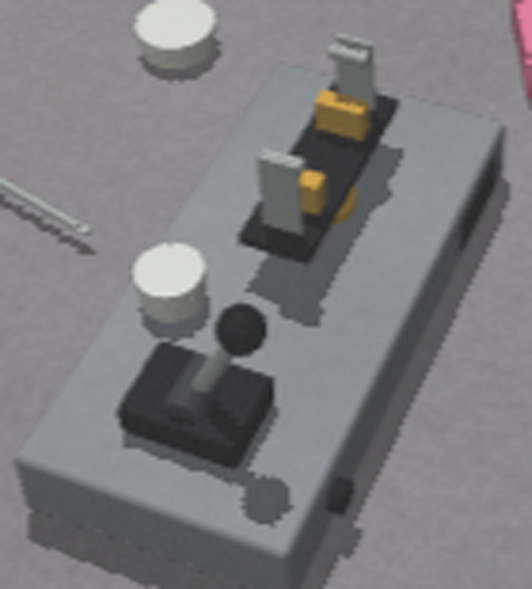

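Both views show the middle-length cartridge in the rack's centre slot. The lever knob leans towards the robot and cap_a stands behind the lever. Next, a pose fit from the two views.

```bash
cat > h.py <<'E'
import numpy as np, cv2
from scipy.spatial.transform import Rotation as R
from scipy.optimize import least_squares
from bench import sensors, viewer, job, robot
CP={n:viewer.camera_params(n) for n in ["side","top"]}
W=viewer.camera_params("wrist")
def cam(n,st=None):
    "K, R, t world->cam"
    if n!="wrist":
        c=CP[n]; return c["intrinsics"],cv2.Rodrigues(c["rvec"])[0],c["tvec"]
    T=np.eye(4);T[:3,:3]=R.from_rotvec(st["ee_rot"]).as_matrix();T[:3,3]=st["tool_pos"]
    M=np.linalg.inv(T@W["tool_from_camera"]);return W["intrinsics"],M[:3,:3],M[:3,3]
def proj(c,p):
    K,r,t=c; q=(np.atleast_2d(p)@r.T+t)@K.T; return q[:,:2]/q[:,2:]
def ray(c,uv):
    K,r,t=c; d=r.T@np.linalg.solve(K,[*uv,1]); return -r.T@t,d/np.linalg.norm(d)
def onz(c,uv,z):
    o,d=ray(c,uv); return o+d*(z-o[2])/d[2]
def tri(obs):
    A=0;b=0
    for c,uv in obs:
        o,d=ray(c,uv);P=np.eye(3)-np.outer(d,d);A=A+P;b=b+P@o
    return np.linalg.solve(A,b)
def crop(p,x,y,k): p=np.asarray(p,float); return np.array([x,y])+(p+.5)/k-.5
def loc(pose,p):
    c,s=np.cos(pose[2]),np.sin(pose[2]); p=np.atleast_2d(p)
    return np.c_[pose[0]+c*p[:,0]-s*p[:,1],pose[1]+s*p[:,0]+c*p[:,1],p[:,2]]
E
python3 - <<'E'
from h import *
np.set_printoptions(precision=2,suppress=True)
t=cam("top");s=cam("side")
c1=lambda p:crop(p,183,175,6); c3=lambda p:crop(p,210,215,3.8)
ct=c1([(40,137),(707,42),(750,367),(68,457)])
cs=c3([(280,67),(503,128),(285,557),(18,463)]) # far-right? order below
# local: top img: LT=(+x,+y) RT=(+x,-y) RB=(-x,-y) LB=(-x,+y)
L=np.array([(80,165),(80,-165),(-80,-165),(-80,165)],float)
P=np.c_[L,np.full(4,45.)]
# side: (280,67)=far(-y),+x ; (503,128)=-y,-x ; (285,557)=+y,-x ; (18,463)=+y,+x
S=P[[1,2,3,0]]
f=lambda q:np.r_[(proj(t,loc(q,P))-ct).ravel(),(proj(s,loc(q,S))-cs).ravel()]
r=least_squares(f,[500,0,0]);print("tester",r.x,np.degrees(r.x[2]));print(r.fun.reshape(-1,2))
ft=least_squares(lambda q:(proj(t,loc(q,P))-ct).ravel(),[500,0,0]).x;fs=least_squares(lambda q:(proj(s,loc(q,S))-cs).ravel(),[500,0,0]).x;print(ft,fs)
k=tri([(t,c1([132,325])),(s,c3([241,330]))]);print("knob",k)
c=r.x[2];d=k[:2]-r.x[:2];print("knob local",np.cos(c)*d[0]+np.sin(c)*d[1],-np.sin(c)*d[0]+np.cos(c)*d[1],k[2])
m=tri([(t,crop([141.5,258],375,180,5)),(s,crop([290,120],325,160,5))]);print("cart top",m)
q=[onz(t,crop(p,375,180,5),54) for p in [(93,230),(188,228),(190,285),(95,288)]];print(np.array(q),np.mean(q,0))
for n,p in dict(long=[(68,87),(207,85),(210,145),(70,147)],short=[(110,371),(181,370),(184,428),(112,430)]).items():
    q=np.array([onz(t,crop(a,375,180,5),54) for a in p]);print(n,q.mean(0))
print("clipmid",loc(r.x,[0,-60,115]), "rack L", [onz(t,crop(a,375,180,5),22) for a in [(62,40),(62,485),(200,38),(203,485)]])
E
```

```text
tester [559.39 166.63   0.11] 6.365393632338016
[[-2.23 -0.37]
 [-0.2  -0.08]
 [-0.16  0.52]
 [-1.82  1.43]
 [-0.39 -2.43]
 [ 1.42 -2.37]
 [ 1.16  0.38]
 [-1.68 -1.41]]
[560.47 163.47   0.11] [558.15 169.1    0.11]
knob [518.24 266.16 127.06]
knob local -29.86031065416482 103.47706508301756 127.06098372682905
cart top [ 505.53 -276.63   48.45]
[[ 521.18 -249.44   54.  ]
 [ 520.89 -302.96   54.  ]
 [ 488.72 -302.33   54.  ]
 [ 488.42 -248.98   54.  ]] [ 504.8  -275.92   54.  ]
long [ 585.56 -278.51   54.  ]
short [ 425.39 -274.76   54.  ]
clipmid [[566.04 107.   115.  ]] rack L [array([ 636.52, -240.87,   22.  ]), array([ 379.68, -229.  ,   22.  ]), array([ 635.47, -321.42,   22.  ]), array([ 377.7 , -308.83,   22.  ])]
```

```bash
cat > plan.py <<'E'
from h import *
def plan(tgt,yaw,n,tilt=None):
    "rows (cm,deg in tool axes) from the measured pose to tgt with tool straight down, tool-x at world yaw deg"
    s=sensors.get_state();p=s["tool_pos"];r0=R.from_rotvec(s["ee_rot"])
    r1=R.from_euler("z",yaw,degrees=True)*R.from_euler("x",180,degrees=True)
    rv=(r0.inv()*r1).as_rotvec()
    print("t",round(s["time"],2),"pos",p.round(1),"F",s["contact_force"].round(1),"grip",round(s["grip_width"],3),"rot err deg",np.degrees(rv).round(2))
    for i in range(n):
        ri=r0*R.from_rotvec(rv*i/n)
        d=ri.inv().apply((np.array(tgt)-p)/n)/10
        print(np.r_[d.round(2),np.degrees(rv/n).round(2)].tolist())
E
python3 -c "
from plan import *
plan([500,-276,205],88,10)"
```

```text
t 0.15 pos [ 202.9 -537.6  244.6] F [ 0.4 -0.7  0.3] grip 0.998 rot err deg [-6.000e-02 -6.000e-02 -6.733e+01]
[3.7, -1.4, 0.4, -0.01, -0.01, -6.73]
[3.84, -0.95, 0.4, -0.01, -0.01, -6.73]
[3.93, -0.5, 0.4, -0.01, -0.01, -6.73]
[3.96, -0.03, 0.4, -0.01, -0.01, -6.73]
[3.93, 0.43, 0.4, -0.01, -0.01, -6.73]
[3.86, 0.89, 0.4, -0.01, -0.01, -6.73]
[3.73, 1.33, 0.4, -0.01, -0.01, -6.73]
[3.54, 1.76, 0.4, -0.01, -0.01, -6.73]
[3.31, 2.17, 0.4, -0.01, -0.01, -6.73]
[3.04, 2.54, 0.4, -0.01, -0.01, -6.73]
```

>>> jog_arm([
  [[3.7, -1.4, 0.4, 0, 0, -6.7, 0], [3.8, -0.95, 0.4, 0, 0, -6.7, 0], [3.9, -0.5, 0.4, 0, 0, -6.7, 0], [4.0, 0, 0.4, 0, 0, -6.7, 0], [3.9, 0.4, 0.4, 0, 0, -6.7, 0]],
])

```text
time: 0.65
tool_pos: [350.8, -405.9, 222.8]
ee_rot: [-2.787, -1.446, 0.001]
contact_force: [-0.2, 0.4, -0.1]
grip_width: 0.999
```

>>> jog_arm([
  [[3.9, 0.9, 0.4, 0, 0, -6.7, 0], [3.7, 1.3, 0.4, 0, 0, -6.7, 0], [3.5, 1.8, 0.4, 0, 0, -6.7, 0], [3.3, 2.2, 0.4, 0, 0, -6.7, 0], [3.0, 2.5, 0.4, 0, 0, -6.7, 0]],
])

```text
time: 1.15
tool_pos: [501.7, -266.4, 201.0]
ee_rot: [-2.225, -2.214, 0.0]
contact_force: [0.5, -0.3, -0.7]
grip_width: 1.003
```

```bash
python3 -c "
from plan import *
plan([500,-276,205],88,3)"
```

```text
t 1.15 pos [ 501.7 -266.4  201. ] F [ 0.5 -0.3 -0.7] grip 1.003 rot err deg [-0.14 -0.11  1.73]
[-0.32, -0.05, -0.13, -0.05, -0.04, 0.58]
[-0.32, -0.05, -0.13, -0.05, -0.04, 0.58]
[-0.32, -0.05, -0.13, -0.05, -0.04, 0.58]
```

Run:
```python
from h import *
s=sensors.get_state();im=viewer.get_image("wrist");np.save("s1.npy",np.r_[s["tool_pos"],s["ee_rot"]])
cv2.imwrite("pics/w1.png",im[:,:,::-1]);c=cam("wrist",s)
print(s["dq"].round(3),proj(c,[[505,-276,54],[505,-276-39,54],[505,-276+39,54]]))
```

```text
[ 0.734  0.303 -0.266 -0.001 -0.041 -0.481] [[326.28238463 197.18180196]
 [326.34621463 236.83700193]
 [326.21351296 154.39440058]]
```

View pics/w1.png

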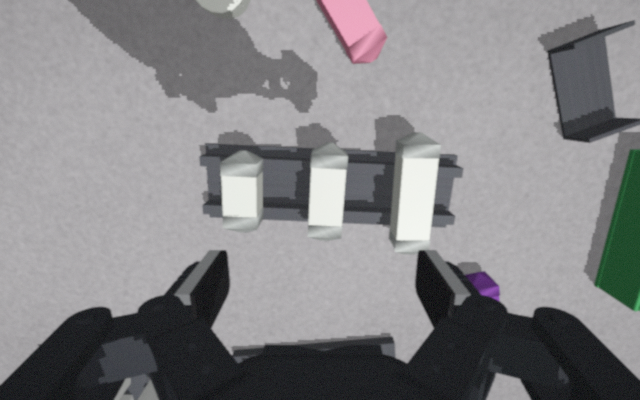

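The wrist view shows the mid cartridge's white top around (327,196), with the short one at (242,190) and the long one at (416,200). The prediction was (326,197), which agrees. I'll refine the yaw and height numerically.

Run:
```python
from h import *
np.set_printoptions(precision=2,suppress=True)
v=np.load("s1.npy");st={"tool_pos":v[:3],"ee_rot":v[3:]};c=cam("wrist",st);t=cam("top")
def tops(im,roi,c):
    g=im[:,:,::1].min(2); x0,y0,x1,y1=roi; m=np.zeros_like(g);m[y0:y1,x0:x1]=(g[y0:y1,x0:x1]>205)
    n,l,stt,ce=cv2.connectedComponentsWithStats(m);out=[]
    for i in range(1,n):
        if stt[i,4]<60: continue
        ys,xs=np.where(l==i);P=np.array([onz(c,(a,b),54)[:2] for a,b in zip(xs,ys)],np.float32)
        r=cv2.minAreaRect(P);mu=P.mean(0);w,V=np.linalg.eigh(np.cov(P.T));d=V[:,1]*np.sign(V[1,1])
        out.append(ce[i]);print(ce[i],"rect",r,"mean",mu,"yaw of long axis from y",np.degrees(np.arctan2(-d[0],d[1])))
    return out
print("wrist");a=tops(cv2.imread("pics/w1.png"),(205,130,460,260),c)
print("top");b=tops(cv2.imread("pics/top0.png"),(380,185,430,275),t)
a=sorted(a,key=lambda p:p[0]);b=sorted(b,key=lambda p:-p[1])
for p,q in zip(a,b): print("tri",tri([(c,p),(t,q)]))
```

```text
wrist
[416.66 198.57] rect ((587.3801879882812, -280.24169921875), (82.57703399658203, 30.958463668823242), 88.97169494628906) mean [ 587.23 -278.19] yaw of long axis from y 0.020580506395238687
[326.63 196.46] rect ((505.28765869140625, -276.1294860839844), (54.696956634521484, 30.1652889251709), 86.3757095336914) mean [ 505.3  -275.55] yaw of long axis from y -3.0720104040972394
[238.93 195.97] rect ((425.7389831542969, -274.8795471191406), (38.381614685058594, 30.39902687072754), 86.75603485107422) mean [ 425.57 -274.62] yaw of long axis from y 0.3957156724713476
top
```

```bash
python3 -c "
from plan import *
t=cam('top');v=np.load('s1.npy');c=cam('wrist',{'tool_pos':v[:3],'ee_rot':v[3:]})
print(tri([(c,(326.6,196.5)),(t,(403.3,231.6))]))
plan([505.3,-275.7,150],87,2)"
```

```text
[ 505.12109052 -279.3447756    39.5075013 ]
t 1.2 pos [ 504.7 -261.8  200.3] F [-0.1  3.8 -0.8] grip 0.999 rot err deg [-0.04 -0.3   3.26]
[-0.71, 0.03, 2.51, -0.02, -0.15, 1.63]
[-0.7, 0.05, 2.51, -0.02, -0.15, 1.63]
```

>>> jog_arm([
  [[-0.7, 0, 2.5, 0, -0.1, 1.6, 60], [-0.7, 0, 2.5, 0, -0.1, 1.6, 60], [0, 0, 0, 0, 0, 0, 60], [0, 0, 0, 0, 0, 0, 60], [0, 0, 0, 0, 0, 0, 60]],
])

```text
time: 1.7
tool_pos: [506.6, -272.6, 149.5]
ee_rot: [-2.27, -2.168, -0.002]
contact_force: [-0.0, -0.7, -0.2]
grip_width: 0.765
```

```bash
cat > tops.py <<'E'
from h import *
def tops(im,roi,c,z=54,th=205):
    g=im.min(2); x0,y0,x1,y1=roi; m=np.zeros_like(g);m[y0:y1,x0:x1]=(g[y0:y1,x0:x1]>th)
    n,l,stt,ce=cv2.connectedComponentsWithStats(m);out=[]
    for i in range(1,n):
        if stt[i,4]<60: continue
        ys,xs=np.where(l==i);P=np.array([onz(c,(a,b),z)[:2] for a,b in zip(xs,ys)],np.float32)
        r=cv2.minAreaRect(P);cc=proj(c,[[*r[0],z]])[0];out.append(cc);print("px",cc.round(1),"rect",np.round(r[0],1),np.round(r[1],1),round(r[2],1))
    return out
E
python3 - <<'E'
from plan import *; from tops import *
s=sensors.get_state();im=viewer.get_image("wrist");cv2.imwrite("pics/w2.png",im[:,:,::-1]);c=cam("wrist",s)
a=tops(im,(150,60,560,300),c)
b=tops(cv2.imread("pics/top0.png"),(380,185,430,275),cam("top"),th=180)
for p in a:
  for q in b: print(tri([(c,p),(cam("top"),q)]).round(1))
plan([505.3,-275.7,35],87,3)
E
```

```text
px [430.6 205. ] rect [ 587.2 -277. ] [96.3 31.5] 89.4
px [320.4 212.9] rect [ 504.9 -279.5] [68.3 30.8] 86.4
px [214.1 206.8] rect [ 425.8 -271. ] [50.2 30.9] 86.8
px [402.1 202. ] rect [ 587.9 -277.8] [74.1 23. ] 88.4
px [402.5 231. ] rect [ 505.2 -274.9] [48.3 22.6] 88.5
px [404.  259.5] rect [ 425.5 -274.9] [34.  24.9] 88.5
[ 588.5 -278.3   50.2]
[ 498.9 -223.6  272. ]
[ 432.3 -181.2  448.7]
[ 531.5 -224.1  276.7]
[ 504.5 -272.8   71.7]
[ 465.9 -300.4  -41.3]
[ 536.9 -210.4  335.6]
[ 486.3 -238.6  205.5]
[ 425.  -273.8   50.4]
t 1.75 pos [ 506.9 -272.9  150. ] F [-0.2  0.6 -0.5] grip 0.767 rot err deg [-0.01 -0.1   0.36]
[-0.1, -0.05, 3.83, -0.0, -0.03, 0.12]
[-0.1, -0.05, 3.83, -0.0, -0.03, 0.12]
[-0.1, -0.05, 3.83, -0.0, -0.03, 0.12]
```

Run:
```python
import cv2
im=cv2.imread("pics/w2.png")[100:300,240:400];cv2.imwrite("pics/w2c.png",cv2.resize(im,None,fx=3,fy=3,interpolation=cv2.INTER_CUBIC))
```

```text
(no output)
```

View pics/w2c.png

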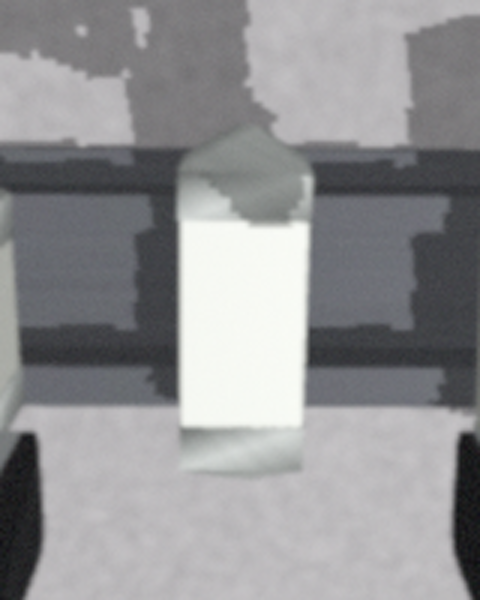

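The crop shows the ceramic from v=220 to 428 and the flat cap edges at v≈179 and 471, with u from 180 to about 306.

Run:
```python
from plan import *
s=sensors.get_state();c=cam("wrist",s);t=cam("top")
for q in [[(180,220),(308,220),(304,428),(180,428)],[(180,180),(312,178),(302,470),(180,470)]]:
    w=np.array([onz(c,crop(p,240,100,3),54) for p in q]);print(w.round(1).tolist(),w.mean(0).round(1))
    m=w.mean(0);print("tri z",tri([(c,proj(c,m)[0]),(t,(403.3,231.6))]).round(1),tri([(c,proj(c,m)[0]),(t,(402.5,231))]).round(1))
```

```text
[[491.7, -248.7, 54.0], [522.6, -250.1, 54.0], [520.0, -304.7, 54.0], [488.1, -303.2, 54.0]] [ 505.6 -276.7   54. ]
tri z [ 504.8 -278.4   47.4] [ 505.2 -274.3   60.2]
[[492.4, -239.0, 54.0], [523.9, -239.9, 54.0], [519.1, -316.6, 54.0], [487.3, -315.2, 54.0]] [ 505.7 -277.7   54. ]
tri z [ 504.7 -278.    51.2] [ 505.1 -273.9   63.8]
```

>>> jog_arm([
  [[-0.15, -0.05, 3.8, 0, 0, 0.1, 60], [-0.15, -0.05, 3.8, 0, 0, 0.1, 60], [-0.1, -0.05, 3.0, 0, 0, 0.1, 60], [0, 0, 0.8, 0, 0, 0, 60], [0, 0, 0, 0, 0, 0, 60]],
])

```text
time: 2.25
tool_pos: [510.2, -281.9, 41.7]
ee_rot: [2.268, 2.153, 0.005]
contact_force: [0.1, 0.2, 0.5]
grip_width: 0.767
```

```bash
python3 -c "
from plan import *
plan([505.6,-277,35],87,1)"
```

```text
t 2.25 pos [ 510.2 -281.9   41.7] F [0.1 0.2 0.5] grip 0.767 rot err deg [0.72 0.44 0.02]
[0.47, -0.5, 0.66, 0.72, 0.44, 0.02]
```

>>> jog_arm([
  [[0.4, -0.5, 0.2, 0.7, 0.4, 0, 60], [0.05, 0, 0.4, 0, 0, 0, 60], [0, 0, 0, 0, 0, 0, 60], [0, 0, 0, 0, 0, 0, 60], [0, 0, 0, 0, 0, 0, 60]],
])

```text
time: 2.75
tool_pos: [508.5, -279.4, 41.8]
ee_rot: [2.271, 2.157, 0.001]
contact_force: [1.1, 0.0, -0.3]
grip_width: 0.762
```

```bash
python3 -c "
from plan import *
plan([505.6,-277,35],87,1)"
```

```text
t 2.75 pos [ 508.5 -279.4   41.8] F [ 1.1  0.  -0.3] grip 0.762 rot err deg [0.4  0.35 0.04]
[0.22, -0.31, 0.67, 0.4, 0.35, 0.04]
```

>>> jog_arm([
  [[0.2, -0.3, 0.6, 0.4, 0.3, 0, 60], [0.1, -0.1, 0.4, 0.2, 0.2, 0, 60], [0.1, -0.1, 0.4, 0, 0, 0, 60], [0, 0, 0.3, 0, 0, 0, 60], [0, 0, 0.2, 0, 0, 0, 60]],
])

```text
time: 3.25
tool_pos: [503.6, -274.9, 21.7]
ee_rot: [-2.275, -2.16, 0.001]
contact_force: [0.5, 0.1, 0.9]
grip_width: 0.767
```

```bash
python3 -c "
from plan import *
plan([505.6,-277,35],87,1)
s=sensors.get_state();print(s['dq'].round(3),s['torque'])"
```

```text
t 3.25 pos [ 503.6 -274.9   21.7] F [0.5 0.1 0.9] grip 0.767 rot err deg [-0.21 -0.17  0.05]
[-0.19, 0.21, -1.34, -0.21, -0.17, 0.05]
[-0.     0.041  0.005  0.002 -0.039 -0.   ] [ 0.00229482  0.03725372 -0.01010105]
```

>>> jog_arm([
  [[-0.2, 0.2, -0.5, -0.2, -0.2, 0, 60], [0, 0.05, -0.5, 0, 0, 0, 60], [0, 0, -0.4, 0, 0, 0, 60], [0, 0, -0.1, 0, 0, 0, 60], [0, 0, 0, 0, 0, 0, 60]],
])

```text
time: 3.75
tool_pos: [506.5, -277.5, 38.1]
ee_rot: [2.277, 2.163, -0.001]
contact_force: [0.2, 1.1, -0.7]
grip_width: 0.765
```

```bash
python3 -c "
from plan import *
plan([505.6,-277,35],87,1)
s=sensors.get_state();print(s['dq'].round(3),s['torque'])"
```

```text
t 3.75 pos [ 506.5 -277.5   38.1] F [ 0.2  1.1 -0.7] grip 0.765 rot err deg [0.03 0.06 0.05]
[0.05, -0.09, 0.31, 0.03, 0.06, 0.05]
[-0.001 -0.008 -0.001 -0.001 -0.     0.   ] [-0.03971387 -0.00818118 -0.01119958]
```

>>> jog_arm([
  [[0, -0.05, 0.3, 0, 0, 0, 60], [0, 0, 0.1, 0, 0, 0, 60], [0, 0, 0, 0, 0, 0, 255], [0, 0, 0, 0, 0, 0, 255], [0, 0, 0, 0, 0, 0, 255]],
])

```text
time: 4.25
tool_pos: [505.9, -277.5, 33.9]
ee_rot: [2.277, 2.162, -0.001]
contact_force: [0.8, -0.1, 3.1]
grip_width: 0.367
```

>>> jog_arm([
  [[0, 0, 0, 0, 0, 0, 255], [0, 0, 0, 0, 0, 0, 255], [0, 0, 0, 0, 0, 0, 255], [0, 0, 0, 0, 0, 0, 255], [0, 0, 0, 0, 0, 0, 255]],
])

```text
time: 4.75
tool_pos: [506.0, -277.5, 33.9]
ee_rot: [2.277, 2.163, -0.001]
contact_force: [0.8, 0.3, 1.0]
grip_width: 0.366
```

```bash
python3 -c "
from plan import *
plan([505.6,-277,200],87,5)"
```

```text
t 4.75 pos [ 506.  -277.5   33.9] F [0.8 0.3 1. ] grip 0.366 rot err deg [0.03 0.07 0.04]
[0.01, -0.01, -3.32, 0.01, 0.01, 0.01]
[0.01, -0.01, -3.32, 0.01, 0.01, 0.01]
[0.01, -0.01, -3.32, 0.01, 0.01, 0.01]
[0.01, -0.01, -3.32, 0.01, 0.01, 0.01]
[0.01, -0.01, -3.32, 0.01, 0.01, 0.01]
```

>>> jog_arm([
  [[0, 0, -2, 0, 0, 0, 255], [0, 0, -4, 0, 0, 0, 255], [0, 0, -4.5, 0, 0, 0, 255], [0, 0, -4.5, 0, 0, 0, 255], [0, 0, -4, 0, 0, 0, 255]],
])

```text
time: 5.25
tool_pos: [500.4, -272.9, 218.9]
ee_rot: [-2.263, -2.148, 0.005]
contact_force: [0.2, -1.1, -1.2]
grip_width: 0.366
```

```bash
python3 -c "
from plan import *
plan([560,60,255],96.4,10)"
```

```text
t 5.25 pos [ 500.4 -272.9  218.9] F [ 0.2 -1.1 -1.2] grip 0.366 rot err deg [-0.95 -0.82 -9.37]
[3.36, 0.42, -0.33, -0.1, -0.08, -0.94]
[3.35, 0.47, -0.33, -0.1, -0.08, -0.94]
[3.34, 0.53, -0.33, -0.1, -0.08, -0.94]
[3.33, 0.58, -0.34, -0.1, -0.08, -0.94]
[3.32, 0.64, -0.34, -0.1, -0.08, -0.94]
[3.31, 0.69, -0.34, -0.1, -0.08, -0.94]
[3.3, 0.75, -0.35, -0.1, -0.08, -0.94]
[3.29, 0.8, -0.35, -0.1, -0.08, -0.94]
[3.27, 0.86, -0.36, -0.1, -0.08, -0.94]
[3.26, 0.91, -0.36, -0.1, -0.08, -0.94]
```

>>> jog_arm([
  [[3.3, 0.45, -0.3, -0.1, -0.1, -0.9, 255], [3.3, 0.45, -0.3, -0.1, -0.1, -0.9, 255], [3.3, 0.5, -0.3, -0.1, -0.1, -0.9, 255], [3.3, 0.6, -0.3, -0.1, -0.1, -0.9, 255], [3.3, 0.6, -0.3, -0.1, -0.1, -0.9, 255]],
])

```text
time: 5.75
tool_pos: [532.3, -109.8, 241.6]
ee_rot: [2.195, 2.242, -0.003]
contact_force: [0.0, 0.2, -1.9]
grip_width: 0.368
```

>>> jog_arm([
  [[3.3, 0.7, -0.3, -0.1, -0.1, -0.9, 255], [3.3, 0.7, -0.3, -0.1, -0.1, -0.9, 255], [3.2, 0.8, -0.4, -0.1, -0.1, -0.9, 255], [3.0, 0.9, -0.4, -0.1, -0.1, -0.9, 255], [1.5, 0.5, -0.2, 0, 0, -0.9, 255]],
])

```text
time: 6.25
tool_pos: [559.1, 44.0, 254.5]
ee_rot: [2.096, 2.329, -0.006]
contact_force: [0.7, -0.1, -2.5]
grip_width: 0.364
```

>>> jog_arm([
  [[0.5, 0.2, -0.1, 0, 0, 0, 255], [0.1, 0, 0, 0, 0, 0, 255], [0, 0, 0, 0, 0, 0, 255], [0, 0, 0, 0, 0, 0, 255], [0, 0, 0, 0, 0, 0, 255]],
])

```text
time: 6.75
tool_pos: [559.1, 50.3, 253.4]
ee_rot: [2.097, 2.331, -0.011]
contact_force: [0.1, 0.3, -2.0]
grip_width: 0.365
```

Run:
```python
from plan import *
plan([560,60,255],96.4,1)
s=sensors.get_state();im=viewer.get_image("wrist");np.save("s3.npy",np.r_[s["tool_pos"],s["ee_rot"]])
cv2.imwrite("pics/w3.png",im[:,:,::-1]);c=cam("wrist",s);print(proj(c,loc([559.4,166.6,.111],[[0,-60,115],[0,-18,124],[0,-102,124],[-80,-165,45]])))
```

```text
t 6.75 pos [559.1  50.3 253.4] F [ 0.1  0.3 -2. ] grip 0.365 rot err deg [-0.06  0.52 -0.34]
[0.96, 0.19, -0.17, -0.06, 0.52, -0.34]
[[338.04029976 122.34333408]
 [339.08874326  66.1600856 ]
 [338.09599661 174.70098653]
 [263.61754114 213.99391632]]
```

View pics/w3.png

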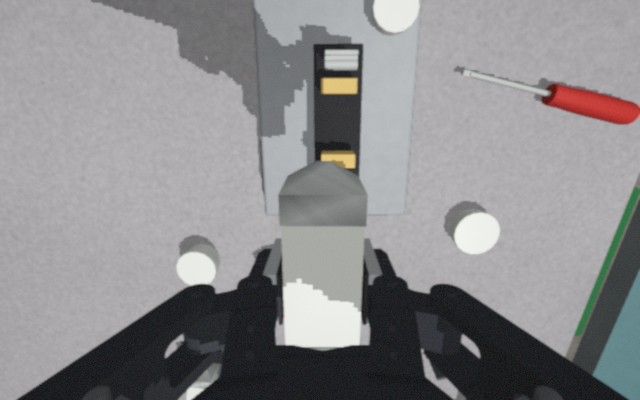

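Run:
```python
import cv2
im=cv2.imread("pics/w3.png")[35:235,245:425];cv2.imwrite("pics/w3c.png",cv2.resize(im,None,fx=3,fy=3,interpolation=cv2.INTER_CUBIC))
```

```text
(no output)
```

View pics/w3c.png

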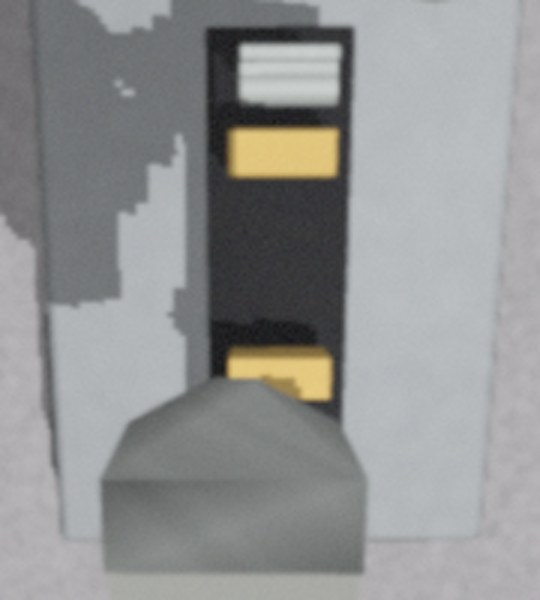

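The wrist crop shows post tops at about (285,153) and (280,378) in crop pixels, the +y clip at (290,73), and the tester's near corners at (65,538) and (480,538). The held cartridge's flat edge is at v≈480, u 103–366. Next I'll fit these.

Run:
```python
from h import *
np.set_printoptions(precision=2,suppress=True)
v=np.load("s3.npy");st={"tool_pos":v[:3],"ee_rot":v[3:]};c=cam("wrist",st)
cc=lambda p:crop(p,245,35,3)
post=np.array([(15,38),(-15,38),(-15,26),(15,26),(-15,-26),(15,-26),(15,-38)],float)
px=cc([(339,128),(231,128),(229,178),(337,178),(228,358),(332,358),(330,400)])
def f(q):
    P=loc(q[:3],np.c_[post+[0,-60],np.full(7,q[3])])
    return (proj(c,P)-px).ravel()
r=least_squares(f,[559,166,.11,100],loss="soft_l1");print("posts-only: tester",r.x,np.degrees(r.x[2]));print(r.fun.reshape(-1,2))
co=cc([(65,538),(480,538)]);C=np.array([(-80,-165,45),(80,-165,45)],float)
g=lambda q:np.r_[f(q),(proj(c,loc(q[:3],C))-co).ravel()]
r=least_squares(g,[559,166,.11,100]);print("with corners",r.x,np.degrees(r.x[2]));print(r.fun.reshape(-1,2))
print("clip centre",loc(r.x[:3],[0,-60,r.x[3]+16]))
k=least_squares(lambda q:(proj(c,loc(r.x[:3],[[12,-18+q[1],q[0]],[-12,-18+q[1],q[0]]]))-cc([(341,75),(239,75)])).ravel(),[120,0]).x;print("clip nose z,dy",k)
# cartridge in the hand: flat top edge (y=+39, z=+16) corners and ceramic edge (y=+27), tool frame
T=R.from_rotvec(st["ee_rot"]).as_matrix()
cart=np.array([(-16,39,16),(16,39,16),(-16,27,16),(16,27,16),(0,48,3)],float)
cp=cc([(103,480),(366,480),(107,572),(363,572),(245,379)])
def h(q,p=0):
    Rw=R.from_euler("zx",[q[3],q[4]]).as_matrix(); return (proj(c,cart@Rw.T+q[:3])-cp).ravel()
b=least_squares(h,[559,50,257,.11,0]);print("cart",b.x,np.degrees(b.x[3:]),"minus TCP",b.x[:3]-st["tool_pos"]);print(b.fun.reshape(-1,2))
```

```text
posts-only: tester [561.42 164.07   0.1  101.28] 5.836063496083189
[[-0.14  0.51]
 [-0.22  0.39]
 [ 0.41 -1.08]
 [ 0.01 -0.96]
 [ 0.58  0.4 ]
 [-0.39  0.52]
 [-0.17 -0.21]]
with corners [561.17 164.25   0.11 101.41] 6.145714319871629
[[-0.25  0.13]
 [-0.36  0.21]
 [ 0.34 -1.25]
 [-0.02 -1.33]
 [ 0.84  0.28]
 [-0.11  0.22]
 [ 0.18 -0.5 ]
 [-1.82  1.84]
 [ 1.07  1.65]]
clip centre [[567.59 104.59 117.41]]
clip nose z,dy [132.91   6.02]
cart [559.22  52.54 253.26   0.1    0.08] [5.54 4.52] minus TCP [ 0.08  2.27 -0.14]
[[ 0.32 -0.2 ]
 [ 1.26  0.78]
 [ 0.31 -0.99]
 [ 0.3   0.  ]
 [-2.34  0.4 ]]
```

Run:
```python
from plan import *
np.set_printoptions(precision=2,suppress=True)
v=np.load("s3.npy");st={"tool_pos":v[:3],"ee_rot":v[3:]};c=cam("wrist",st)
cc=lambda p:crop(p,245,35,3);T=R.from_rotvec(v[3:]).as_matrix()
# tool frame: x along cart (+y), z down
cart=np.array([(39,-16,-16),(39,16,-16),(27,-16,-16),(27,16,-16)],float)
cp=cc([(103,480),(366,480),(107,572),(363,572)])
for nm,mk,x0 in [("x,y,yaw z=-4",lambda q:((q[0],q[1],-4),R.from_euler("z",q[2],degrees=True)),[0,0,0]),("+pitch",lambda q:((q[0],q[1],-4),R.from_euler("zy",[q[2],q[3]],degrees=True)),[0,0,0,0])]:
    def h(q):
        o,r=mk(q); return (proj(c,(r.apply(cart)+o)@T.T+st["tool_pos"])-cp).ravel()
    b=least_squares(h,x0);print(nm,b.x,b.fun)
plan([567.4,104.5,180],96,3)
```

```text
x,y,yaw z=-4 [ 1.12  0.27 -0.02] [-0.72 -0.23  0.88 -0.3  -0.76  0.37  0.59  0.31]
+pitch [-0.31  0.28 -0.02 -3.17] [ 0.15 -0.27  0.01 -0.33 -0.16  0.34  0.    0.29]
t 6.8 pos [559.1  50.2 253.4] F [-0.1  0.  -2.8] grip 0.366 rot err deg [-0.05  0.52  0.06]
[1.79, 0.47, 2.43, -0.02, 0.17, 0.02]
[1.79, 0.47, 2.44, -0.02, 0.17, 0.02]
[1.78, 0.46, 2.44, -0.02, 0.17, 0.02]
```

>>> jog_arm([
  [[1.5, 0.4, 2.0, 0, 0.1, 0, 255], [1.8, 0.5, 2.8, 0, 0.2, 0, 255], [1.3, 0.4, 2.4, 0, 0.1, 0, 255], [0.5, 0.1, 1.2, 0, 0.1, 0, 255], [0.1, 0, 0.3, 0, 0, 0, 255]],
])

```text
time: 7.3
tool_pos: [570.1, 100.2, 165.6]
ee_rot: [2.105, 2.326, 0.002]
contact_force: [-0.5, -0.4, -1.9]
grip_width: 0.371
```

```bash
python3 -c "
from plan import *
plan([567.5,104,165],96,1)"
```

```text
t 7.3 pos [570.1 100.2 165.6] F [-0.5 -0.4 -1.9] grip 0.371 rot err deg [ 0.23  0.13 -0.31]
[0.41, -0.22, 0.06, 0.23, 0.13, -0.31]
```

>>> jog_arm([
  [[0.15, -0.1, 0, 0.2, 0.1, -0.3, 255], [0.15, -0.1, 0, 0, 0, 0, 255], [0.1, -0.05, 0, 0, 0, 0, 255], [0.05, 0, 0, 0, 0, 0, 255], [0, 0, 0, 0, 0, 0, 255]],
])

```text
time: 7.8
tool_pos: [568.9, 102.6, 169.4]
ee_rot: [2.101, 2.33, 0.004]
contact_force: [-0.1, 0.3, -2.2]
grip_width: 0.364
```

Run:
```python
from plan import *
plan([567.5,104,165],96,1)
im=viewer.get_image("side");cv2.imwrite("pics/s2.png",cv2.resize(im[180:310,220:370,::-1],None,fx=4.5,fy=4.5,interpolation=cv2.INTER_CUBIC))
s=sensors.get_state();c=cam("side")
h=R.from_rotvec(s["ee_rot"]).as_matrix()@np.array([[40,-40],[0,0],[-4+16]*2])
print(proj(c,(h.T+s["tool_pos"])))
```

```text
t 7.8 pos [568.9 102.6 169.4] F [-0.1  0.3 -2.2] grip 0.364 rot err deg [ 0.29  0.1  -0.08]
[0.15, -0.12, 0.44, 0.29, 0.1, -0.08]
[[284.75141736 241.61276529]
 [300.24196779 217.9867556 ]]
```

View pics/s2.png

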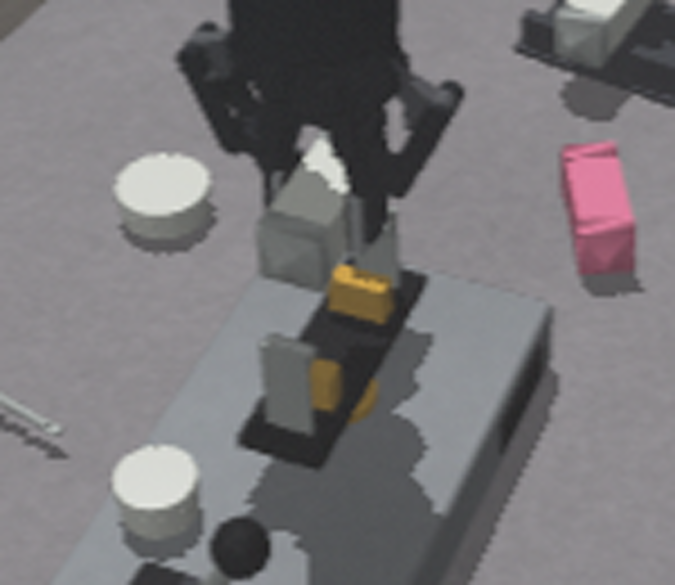

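>>> jog_arm([
  [[0.1, -0.1, 0.5, 0.3, 0.1, 0, 255], [0.1, -0.1, 0.6, 0, 0, 0, 255], [0.05, 0, 0.5, 0, 0, 0, 255], [0, 0, 0.3, 0, 0, 0, 255], [0, 0, 0.1, 0, 0, 0, 255]],
])

```text
time: 8.35
tool_pos: [566.4, 105.0, 147.7]
ee_rot: [-2.104, -2.333, 0.0]
contact_force: [0.4, -0.8, -2.5]
grip_width: 0.366
```

```bash
python3 -c "
from plan import *
plan([567.5,104,140],96,1)"
```

```text
t 8.35 pos [566.4 105.  147.7] F [ 0.4 -0.8 -2.5] grip 0.366 rot err deg [-0.02 -0.   -0.09]
[-0.11, 0.1, 0.77, -0.02, -0.0, -0.09]
```

>>> jog_arm([
  [[-0.05, 0.05, 0.2, 0, 0, 0, 255], [-0.05, 0.05, 0.2, 0, 0, 0, 255], [0, 0, 0.2, 0, 0, 0, 255], [0, 0, 0.1, 0, 0, 0, 255], [0, 0, 0.1, 0, 0, 0, 255]],
])

```text
time: 8.85
tool_pos: [567.8, 103.9, 138.9]
ee_rot: [-2.104, -2.333, 0.001]
contact_force: [-1.0, 0.3, -1.9]
grip_width: 0.365
```

```bash
python3 -c "
from plan import *
plan([567.5,104,130],96,1)"
```

```text
t 8.85 pos [567.8 103.9 138.9] F [-1.   0.3 -1.9] grip 0.365 rot err deg [-0.03 -0.   -0.09]
[0.01, -0.02, 0.89, -0.03, -0.0, -0.09]
```

>>> jog_arm([
  [[0, 0, 0.1, 0, 0, 0, 255], [0, 0, 0.1, 0, 0, 0, 255], [0, 0, 0.1, 0, 0, 0, 255], [0, 0, 0.1, 0, 0, 0, 255], [0, 0, 0.1, 0, 0, 0, 255]],
])

```text
time: 9.35
tool_pos: [568.0, 104.0, 133.8]
ee_rot: [2.104, 2.333, 0.0]
contact_force: [-0.1, -1.3, -0.8]
grip_width: 0.367
```

```bash
python3 -c "
from plan import *
plan([567.5,104,130],96,1)"
```

```text
t 9.35 pos [568.  104.  133.8] F [-0.1 -1.3 -0.8] grip 0.367 rot err deg [ 0.01  0.   -0.09]
[0.01, -0.05, 0.38, 0.01, 0.0, -0.09]
```

>>> jog_arm([
  [[-0.03, 0, 0.08, 0, 0, 0, 255], [-0.03, 0, 0.08, 0, 0, 0, 255], [0, 0, 0.08, 0, 0, 0, 255], [0, 0, 0.08, 0, 0, 0, 255], [0, 0, 0.08, 0, 0, 0, 255]],
])

```text
time: 9.85
tool_pos: [569.4, 103.4, 132.4]
ee_rot: [2.102, 2.331, 0.004]
contact_force: [-2.5, -0.2, 5.9]
grip_width: 0.364
```

```bash
python3 -c "
from plan import *
plan([567.5,104,125],96,1);print(sensors.get_state()['torque'])"
```

```text
t 9.85 pos [569.4 103.4 132.4] F [-2.5 -0.2  5.9] grip 0.364 rot err deg [ 0.2   0.03 -0.07]
[0.08, -0.18, 0.74, 0.2, 0.03, -0.07]
[-3.81083925e-02  4.23161537e-01 -9.22002479e-05]
```

>>> jog_arm([
  [[0, -0.05, 0.12, 0.1, 0, 0, 255], [0, -0.05, 0.12, 0.1, 0, 0, 255], [0, -0.05, 0.12, 0, 0, 0, 255], [0, -0.03, 0.12, 0, 0, 0, 255], [0, 0, 0.12, 0, 0, 0, 255]],
])

```text
time: 10.35
tool_pos: [571.0, 103.4, 131.2]
ee_rot: [2.099, 2.329, 0.008]
contact_force: [-2.4, -0.3, 7.3]
grip_width: 0.366
```

```bash
python3 -c "
from plan import *
plan([567.5,104,125],96,1);print(sensors.get_state()['torque'])"
```

```text
t 10.35 pos [571.  103.4 131.2] F [-2.4 -0.3  7.3] grip 0.366 rot err deg [ 0.48  0.08 -0.05]
[0.09, -0.34, 0.62, 0.48, 0.08, -0.05]
[-0.00674238  0.46105347 -0.03858493]
```

>>> jog_arm([
  [[0.03, -0.2, 0.15, 0.3, 0, 0, 255], [0.03, -0.2, 0.15, 0.3, 0, 0, 255], [0, -0.15, 0.17, 0.2, 0, 0, 255], [0, -0.12, 0.18, 0.2, 0, 0, 255], [0, -0.1, 0.18, 0.2, 0, 0, 255]],
])

```text
time: 10.85
tool_pos: [571.2, 103.3, 130.6]
ee_rot: [2.099, 2.328, 0.004]
contact_force: [-3.1, 0.2, 8.7]
grip_width: 0.364
```

```bash
python3 -c "
from plan import *
plan([567.5,104,125],96,1);print(sensors.get_state()['torque'])"
```

```text
t 10.85 pos [571.2 103.3 130.6] F [-3.1  0.2  8.7] grip 0.364 rot err deg [ 0.39  0.19 -0.07]
[0.11, -0.37, 0.55, 0.39, 0.19, -0.07]
[0.03725767 0.39613746 0.00184119]
```

>>> jog_arm([
  [[0.05, -0.3, 0.22, 0.4, 0.1, 0, 255], [0.05, -0.3, 0.24, 0.4, 0.1, 0, 255], [0, -0.3, 0.25, 0.4, 0, 0, 255], [0, -0.25, 0.25, 0.3, 0, 0, 255], [0, -0.2, 0.25, 0.3, 0, 0, 255]],
])

```text
time: 11.35
tool_pos: [570.3, 102.9, 129.5]
ee_rot: [2.101, 2.329, 0.004]
contact_force: [-0.8, 1.1, 11.2]
grip_width: 0.363
```

```bash
python3 -c "
from plan import *
plan([567.5,104,125],96,1);print(sensors.get_state()['torque'])"
```

```text
t 11.35 pos [570.3 102.9 129.5] F [-0.8  1.1 11.2] grip 0.363 rot err deg [ 0.32  0.14 -0.11]
[0.13, -0.27, 0.45, 0.32, 0.14, -0.11]
[ 0.17706405  0.22211782 -0.00135818]
```

>>> jog_arm([
  [[0.08, -0.3, 0.28, 0.4, 0.1, 0, 255], [0.08, -0.3, 0.3, 0.4, 0.1, 0, 255], [0.05, -0.3, 0.3, 0.4, 0.1, 0, 255], [0.05, -0.25, 0.3, 0.3, 0, 0, 255], [0, -0.25, 0.3, 0.3, 0, 0, 255]],
])

```text
time: 11.85
tool_pos: [569.9, 103.6, 128.1]
ee_rot: [2.101, 2.328, 0.007]
contact_force: [-0.8, 0.7, 12.8]
grip_width: 0.364
```

```bash
python3 -c "
from plan import *
plan([567.5,104,120],96,1);print(sensors.get_state()['torque'])"
```

```text
t 11.85 pos [569.9 103.6 128.1] F [-0.8  0.7 12.8] grip 0.364 rot err deg [ 0.41  0.08 -0.14]
[0.06, -0.24, 0.81, 0.41, 0.08, -0.14]
[ 0.04845753  0.07230383 -0.03277241]
```

>>> jog_arm([
  [[0.05, -0.3, 0.34, 0.5, 0.1, 0, 255], [0.05, -0.3, 0.34, 0.5, 0.1, 0, 255], [0.03, -0.3, 0.34, 0.5, 0.1, 0, 255], [0.03, -0.3, 0.34, 0.5, 0, 0, 255], [0, -0.3, 0.34, 0.5, 0, 0, 255]],
])

```text
time: 12.35
tool_pos: [569.7, 103.2, 126.3]
ee_rot: [-2.105, -2.331, 0.002]
contact_force: [0.6, 0.6, 10.6]
grip_width: 0.367
```

```bash
python3 -c "
from plan import *
plan([567.5,104,120],96,1);print(sensors.get_state()['torque'])"
```

```text
t 12.35 pos [569.7 103.2 126.3] F [ 0.6  0.6 10.6] grip 0.367 rot err deg [-0.06  0.01 -0.17]
[0.1, -0.21, 0.63, -0.06, 0.01, -0.17]
[ 0.09487194 -0.11959476  0.04610559]
```

>>> jog_arm([
  [[0.05, -0.25, 0.3, 0.2, 0, 0, 255], [0.05, -0.25, 0.3, 0.2, 0, 0, 255], [0.03, -0.25, 0.3, 0.2, 0, 0, 255], [0.03, -0.25, 0.28, 0.2, 0, 0, 255], [0, -0.2, 0.25, 0.2, 0, 0, 255]],
])

```text
time: 12.85
tool_pos: [566.8, 103.3, 119.9]
ee_rot: [2.103, 2.327, 0.002]
contact_force: [1.2, 0.6, 3.1]
grip_width: 0.364
```

```bash
python3 -c "
from plan import *
plan([567.5,104,115],96,1);print(sensors.get_state()['torque'])"
```

```text
t 12.85 pos [566.8 103.3 119.9] F [1.2 0.6 3.1] grip 0.364 rot err deg [ 0.23  0.17 -0.2 ]
[0.07, 0.08, 0.49, 0.23, 0.17, -0.2]
[ 0.10759379 -0.22454728  0.01444578]
```

>>> jog_arm([
  [[0.02, 0.05, 0.15, 0.2, 0.1, 0, 255], [0.02, 0, 0.15, 0, 0, 0, 255], [0, 0, 0.12, 0, 0, 0, 255], [0, 0, 0.1, 0, 0, 0, 255], [0, 0, 0.1, 0, 0, 0, 255]],
])

```text
time: 13.35
tool_pos: [564.5, 103.5, 111.3]
ee_rot: [-2.103, -2.328, 0.009]
contact_force: [-7.2, -0.6, 16.4]
grip_width: 0.371
```

```bash
python3 -c "
from plan import *
plan([567.5,104,110],96,1);print(sensors.get_state()['torque'])"
```

```text
t 13.35 pos [564.5 103.5 111.3] F [-7.2 -0.6 16.4] grip 0.371 rot err deg [-0.42  0.04 -0.2 ]
[0.02, 0.31, 0.13, -0.42, 0.04, -0.2]
[-0.10681996  0.85206237  0.00501086]
```

>>> jog_arm([
  [[0, 0, -0.05, -0.2, 0, 0, 255], [0, 0, 0, -0.2, 0, 0, 255], [0, 0, 0, 0, 0, 0, 255], [0, 0, 0, 0, 0, 0, 255], [0, 0, 0, 0, 0, 0, 255]],
])

```text
time: 13.85
tool_pos: [564.2, 103.5, 111.3]
ee_rot: [2.106, 2.331, -0.001]
contact_force: [0.8, -0.7, 0.0]
grip_width: 0.366
```

Run:
```python
from plan import *
plan([567.5,104,110],96,1);print(sensors.get_state()['torque'])
im=viewer.get_image("side");cv2.imwrite("pics/s3.png",cv2.resize(im[180:310,220:370,::-1],None,fx=4,fy=4,interpolation=cv2.INTER_CUBIC))
```

```text
t 13.85 pos [564.2 103.5 111.3] F [ 0.8 -0.7  0. ] grip 0.366 rot err deg [-0.03  0.04 -0.2 ]
[0.02, 0.33, 0.13, -0.03, 0.04, -0.2]
[-0.06096592 -0.09202858 -0.09425894]
```

View pics/s3.png

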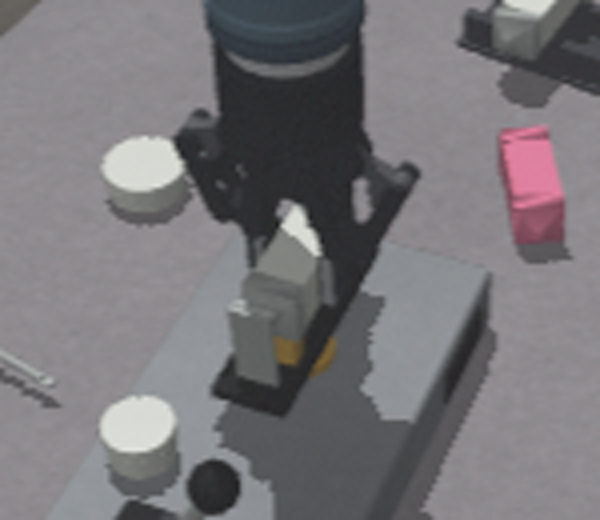

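The side view shows the cartridge between the clips, resting on the visible post, with the contact force near zero. Releasing it now.

>>> jog_arm([
  [[0, 0, 0, 0, 0, 0, 60], [0, 0, 0, 0, 0, 0, 60], [0, 0, 0, 0, 0, 0, 60], [0, 0, 0, 0, 0, 0, 60], [0, 0, 0, 0, 0, 0, 60]],
])

```text
time: 14.4
tool_pos: [564.2, 103.7, 111.4]
ee_rot: [-2.106, -2.331, 0.001]
contact_force: [-0.4, -0.2, 0.3]
grip_width: 0.761
```

>>> jog_arm([
  [[0, 0, -0.5, 0, 0, 0, 60], [0, 0, -1.5, 0, 0, 0, 60], [0, 0, -3, 0, 0, 0, 60], [0, 0, -4, 0, 0, 0, 60], [0, 0, -3, 0, 0, 0, 60]],
])

```text
time: 14.9
tool_pos: [561.2, 103.8, 233.4]
ee_rot: [-2.101, -2.325, 0.011]
contact_force: [-0.3, 0.0, -0.3]
grip_width: 0.763
```

```bash
python3 -c "
from plan import *
k=loc([561.2,164.2,.106],[[-36,105,129]]);print('knob0',k,loc([561.2,164.2,.106],[[0,105,63]]))
plan([520,215,255],96,3)"
```

```text
knob0 [[514.29288977 264.80180421 129.        ]] [[550.09083107 268.61066213  63.        ]]
t 14.9 pos [561.2 103.8 233.4] F [-0.3  0.  -0.3] grip 0.763 rot err deg [-0.6  -0.06 -0.2 ]
[3.83, -1.0, -0.7, -0.2, -0.02, -0.07]
[3.83, -0.99, -0.71, -0.2, -0.02, -0.07]
[3.83, -0.98, -0.71, -0.2, -0.02, -0.07]
```

```bash
python3 -c "
from plan import *
im=viewer.get_image('wrist');cv2.imwrite('pics/w4.png',im[:,:,::-1])
plan([473,260,220],96,6)"
```

```text
t 14.95 pos [563.8 103.8 239.1] F [2.4 0.9 3.9] grip 0.763 rot err deg [-0.13  0.   -0.19]
[2.74, -1.24, 0.32, -0.02, 0.0, -0.03]
[2.74, -1.24, 0.32, -0.02, 0.0, -0.03]
[2.74, -1.24, 0.32, -0.02, 0.0, -0.03]
[2.74, -1.24, 0.32, -0.02, 0.0, -0.03]
[2.75, -1.24, 0.32, -0.02, 0.0, -0.03]
[2.75, -1.23, 0.32, -0.02, 0.0, -0.03]
```

>>> jog_arm([
  [[2.7, -1.5, 0, 0, 0, 0, 255], [3.0, -2.0, 0, 0, 0, 0, 255], [3.2, -1.5, 0.3, 0, 0, 0, 255], [3.2, -1.2, 0.3, 0, 0, 0, 255], [3.0, -1.0, 0.3, 0, 0, 0, 255]],
])

```text
time: 15.45
tool_pos: [480.0, 247.8, 240.8]
ee_rot: [2.108, 2.315, 0.017]
contact_force: [0.4, -0.0, 0.5]
grip_width: -0.0
```

>>> jog_arm([
  [[1.0, -0.3, 0.5, 0, 0, 0, 255], [0.4, 0, 0.5, 0, 0, 0, 255], [0.1, 0, 0.2, 0, 0, 0, 255], [0, 0, 0, 0, 0, 0, 255], [0, 0, 0, 0, 0, 0, 255]],
])

```text
time: 15.95
tool_pos: [475.6, 264.2, 230.6]
ee_rot: [2.102, 2.317, 0.021]
contact_force: [0.0, 0.9, -0.4]
grip_width: -0.001
```

Run:
```python
from plan import *
plan([473,261,132],96,4)
im=viewer.get_image('wrist');cv2.imwrite('pics/w5.png',im[:,:,::-1])
t=viewer.get_image('side');cv2.imwrite('pics/s4.png',t[:,:,::-1])
a=cv2.imread('pics/w4.png')
m=np.hstack([cv2.resize(a,(400,250)),cv2.resize(im[:,:,::-1],(400,250))])
z=cv2.resize(t[180:350,200:400,::-1],(400,340),interpolation=cv2.INTER_CUBIC)
w=cv2.resize(a[60:230,220:420],(400,340),interpolation=cv2.INTER_CUBIC)
cv2.imwrite('pics/m1.png',np.vstack([m,np.hstack([z,w])]))
c=cam('wrist',sensors.get_state());print(proj(c,[[514.3,264.8,129],[518.2,266.2,127]]))
```

```text
t 15.95 pos [475.6 264.2 230.6] F [ 0.   0.9 -0.4] grip -0.001 rot err deg [ 1.06  0.05 -0.44]
[-0.07, -0.12, 2.46, 0.26, 0.01, -0.11]
[-0.07, -0.11, 2.46, 0.26, 0.01, -0.11]
[-0.07, -0.09, 2.46, 0.26, 0.01, -0.11]
[-0.07, -0.08, 2.46, 0.26, 0.01, -0.11]
[[370.00883765 205.07594308]
 [374.82100759 203.00235477]]
```

View pics/m1.png

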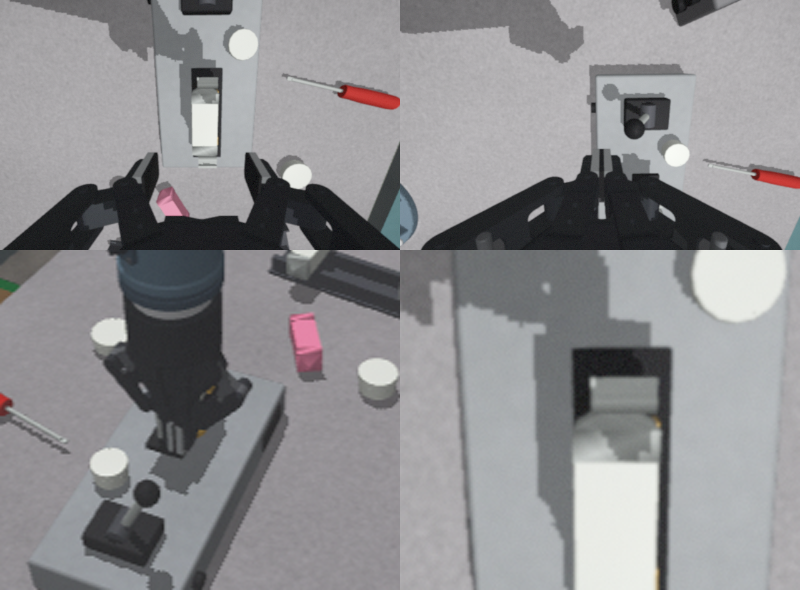

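The montage shows the cartridge level in the block with both clips closed over its ends, and cap_a undisturbed. The knob is at wrist pixel (374,206), matching the triangulated (518,266,127). Now the lever.

>>> jog_arm([
  [[-0.05, -0.1, 1.5, 0.3, 0, -0.1, 255], [-0.05, -0.1, 2.5, 0.3, 0, -0.1, 255], [-0.1, -0.1, 2.5, 0.3, 0, -0.1, 255], [-0.1, -0.1, 2.0, 0.2, 0, -0.1, 255], [0, 0, 1.0, 0, 0, 0, 255]],
])

```text
time: 16.55
tool_pos: [474.6, 258.8, 131.3]
ee_rot: [2.106, 2.33, 0.002]
contact_force: [-1.2, 1.0, 0.2]
grip_width: 0.004
```

```bash
python3 -c "
from plan import *
plan([473,261,132],96,1)"
```

```text
t 16.55 pos [474.6 258.8 131.3] F [-1.2  1.   0.2] grip 0.004 rot err deg [ 0.09  0.02 -0.22]
[0.24, -0.14, -0.07, 0.09, 0.02, -0.22]
```

>>> jog_arm([
  [[0.05, 0.6, 0, 0, 0, 0, 255], [0.05, 1.0, 0, 0, 0, 0, 255], [0.05, 1.0, 0, 0, 0, 0, 255], [0.05, 1.0, 0, 0, 0, 0, 255], [0, 1.0, 0, 0, 0, 0, 255]],
])

```text
time: 17.05
tool_pos: [521.4, 265.5, 131.9]
ee_rot: [-2.105, -2.329, 0.006]
contact_force: [-4.1, 0.0, 3.2]
grip_width: -0.0
```

```bash
python3 -c "
from plan import *
plan([560,269,132],96,5)"
```

```text
t 17.05 pos [521.4 265.5 131.9] F [-4.1  0.   3.2] grip -0.0 rot err deg [-0.25  0.05 -0.22]
[-0.01, 0.77, -0.01, -0.05, 0.01, -0.04]
[-0.01, 0.77, -0.01, -0.05, 0.01, -0.04]
[-0.01, 0.77, -0.0, -0.05, 0.01, -0.04]
[-0.01, 0.77, -0.0, -0.05, 0.01, -0.04]
[-0.01, 0.77, -0.0, -0.05, 0.01, -0.04]
```

>>> jog_arm([
  [[0, 0.8, 0, 0, 0, 0, 255], [0, 0.8, 0, 0, 0, 0, 255], [0, 0.8, 0, 0, 0, 0, 255], [0, 0.6, 0, 0, 0, 0, 255], [0, 0.5, 0, 0, 0, 0, 255]],
])

```text
time: 17.55
tool_pos: [558.8, 269.3, 130.9]
ee_rot: [-2.104, -2.327, 0.01]
contact_force: [-4.4, -1.0, -3.0]
grip_width: -0.0
```

```bash
python3 -c "
from plan import *
plan([565,269,132],96,5)"
```

```text
t 17.55 pos [558.8 269.3 130.9] F [-4.4 -1.  -3. ] grip -0.0 rot err deg [-0.44  0.05 -0.22]
[-0.02, 0.12, -0.02, -0.09, 0.01, -0.04]
[-0.02, 0.12, -0.02, -0.09, 0.01, -0.04]
[-0.02, 0.12, -0.02, -0.09, 0.01, -0.04]
[-0.02, 0.12, -0.02, -0.09, 0.01, -0.04]
[-0.02, 0.12, -0.02, -0.09, 0.01, -0.04]
```

Pushing on gently until the force rises at the stop.

>>> jog_arm([
  [[0, 0.3, 0, 0, 0, 0, 255], [0, 0.3, 0, 0, 0, 0, 255], [0, 0.2, 0, 0, 0, 0, 255], [0, 0.2, 0, 0, 0, 0, 255], [0, 0.2, 0, 0, 0, 0, 255]],
])

```text
time: 18.05
tool_pos: [559.8, 269.5, 130.8]
ee_rot: [-2.089, -2.317, 0.049]
contact_force: [-11.7, -2.4, 5.5]
grip_width: -0.001
```

```bash
python3 -c "
from plan import *
plan([565,269,132],96,5)"
```

```text
t 18.05 pos [559.8 269.5 130.8] F [-11.7  -2.4   5.5] grip -0.001 rot err deg [-2.17  0.28 -0.08]
[-0.02, 0.1, -0.03, -0.43, 0.06, -0.02]
[-0.02, 0.1, -0.03, -0.43, 0.06, -0.02]
[-0.02, 0.1, -0.03, -0.43, 0.06, -0.02]
[-0.02, 0.1, -0.03, -0.43, 0.06, -0.02]
[-0.02, 0.1, -0.02, -0.43, 0.06, -0.02]
```

>>> jog_arm([
  [[0, -0.8, 0, -0.5, 0, 0, 255], [0, -1.5, -0.2, -0.5, 0, 0, 255], [0, -2, -0.5, -0.5, 0, 0, 255], [0, -2, -2, 0, 0, 0, 255], [0, -1.5, -3, 0, 0, 0, 255]],
])

```text
time: 18.55
tool_pos: [483.5, 261.0, 188.5]
ee_rot: [2.105, 2.331, -0.01]
contact_force: [0.3, 0.6, 0.3]
grip_width: 0.001
```

>>> jog_arm([
  [[-2, 0, -3, 0, 0, 0, 255], [-3, 0, -3, 0, 0, 0, 255], [-3, 0, -2, 0, 0, 0, 255], [-2, 0, -1, 0, 0, 0, 255], [-0.5, 0, 0, 0, 0, 0, 255]],
])

```text
time: 19.05
tool_pos: [498.2, 155.4, 291.3]
ee_rot: [2.088, 2.322, 0.019]
contact_force: [0.7, 0.4, 1.2]
grip_width: -0.0
```

>>> jog_arm([
  [[0, 0, 0, 0, 0, 0, 255], [0, 0, 0, 0, 0, 0, 255], [0, 0, 0, 0, 0, 0, 255], [0, 0, 0, 0, 0, 0, 255], [0, 0, 0, 0, 0, 0, 255]],
])

```text
time: 19.55
tool_pos: [497.8, 157.6, 288.9]
ee_rot: [2.088, 2.324, 0.019]
contact_force: [0.3, 0.7, 0.6]
grip_width: -0.003
```

Run:
```python
from plan import *
plan([473,260,220],96,1)
s=sensors.get_state();im=viewer.get_image('wrist');sd=viewer.get_image('side');tp=viewer.get_image('top')
for n,i in dict(w6=im,s5=sd,t5=tp).items(): cv2.imwrite(f'pics/{n}.png',i[:,:,::-1])
T=[561.2,164.2,.106]
for th in [0.8,0.9,1.0]:
    a=np.radians(-29)+th*np.radians(58)
    p=loc(T,[[75*np.sin(a),105,63+75*np.cos(a)]])
    print(th,p.round(1),proj(cam('side'),p).round(1),proj(cam('wrist',s),p).round(1),proj(cam('top'),p).round(1))
# dark blobs: knob = darkest round thing
def dark(i,c,r,th):
    x,y=int(c[0]),int(c[1]);g=i[y-r:y+r,x-r:x+r].max(2);m=(g<th).astype(np.uint8)
    n,l,st,ce=cv2.connectedComponentsWithStats(m)
    for k in range(1,n):
        if st[k,4]>15: print(th,"blob",(ce[k]+[x-r,y-r]).round(1),st[k,2:5])
pS=proj(cam('side'),p)[0];pW=proj(cam('wrist',s),p)[0]
for th in (28,36,45): print("side");dark(sd,pS,22,th);print("wrist");dark(im,pW,30,th)
# side ascii
x,y=map(int,pS);g=sd[y-20:y+24,x-24:x+24].max(2)
print("\n".join(" ".join(f"{v:3d}" for v in r[::2]) for r in g[::2]))
```

```text
t 19.55 pos [497.8 157.6 288.9] F [0.3 0.7 0.6] grip -0.003 rot err deg [1.19 0.27 0.14]
[10.48, -1.51, 6.81, 1.19, 0.27, 0.14]
0.8 [[572.4 271.  134.6]] [[247.6 290.3]] [[422.   61.2]] [[202.4 208.5]]
0.9 [[579.5 271.7 131.9]] [[244.5 290.2]] [[429.4  61.6]] [[202.4 206.1]]
1.0 [[586.2 272.5 128.6]] [[241.6 290.3]] [[436.   62.1]] [[202.5 203.8]]
side
wrist
28 blob [425.5  61.2] [13 27 90]
side
wrist
36 blob [428.9  61.5] [ 23  30 274]
side
wrist
45 blob [406.6  50. ] [ 5 11 38]
45 blob [433.1  61.8] [ 30  30 524]
139 138 117 161 154 141 143 136 139 139 138 141 140 141 138 138 141 141 144 140 145 154 153 155
 89  91 122 126 126 166 145 138 143 143 141 140 138 142 143 141 140 138 139 136 154 152 153 154
141 111  92  91 138 128 142 150 147 138 138 142 141 138 142 141 141 143 139 149 152 154 154 151
138 140 136 111  89 143 141 138 117 140 136 137 143 140 140 140 141 143 144 152 152 153 153 152
140 139 137 137 110  89  94 125 144 141 138 138 138 139 143 140 143 141 152 158 152 151 151 152
141 141 140 141 141 143 139  90  90 138 138 141 138 141 142 141 164 213 214 214 215 215 173 152
138
[... 832 characters left out ...]
 121 119 114 109 102  92  92
138 139 139 138 138 141 141 138 138 138 144 151 151 152 110  98  89  95  91  92  91  91  91  93
140 142 141 141 141 144 140 140 142 140 152 155 153 151 152 100  96  99  92  92  90  93 132 152
137 140 136 139 141 137 140 142 141 148 151 153 152 152 151 132 100  95 109  92 131 149 152 152
136 138 140 139 140 138 138 138 146 153 152 152 153 152 151 151 123  99  96  89  72 141 151 150
142 142 140 138 136 137 138 138 153 151 149 150 152 154 151 148 113  92  98  98  71  55  73  95
139 138 138 142 141 140 136 148 152 152 151 149 151 150 150 134  57  61 100  95  98  72  82  83
138 135 139 138 136 135 141 152 152 150 151 151 150 147 150  91  56  57  72  99  96  93  83  82
```

Run:
```python
from h import *
sd=cv2.imread('pics/s5.png');im=cv2.imread('pics/w6.png');c=cam('side')
for n,i,(x,y),r in (("side",sd,(241,291),16),("wrist",im,(434,62),30)):
    g=i[y-r:y+r,x-r:x+r].max(2);_,_,st,ce=cv2.connectedComponentsWithStats((g<62).astype(np.uint8));k=1+st[1:,4].argmax();print(n,ce[k]+[x-r,y-r],st[k])
a=cv2.imread('pics/side0.png')
for nm,(x0,y0,x1,y1) in dict(cap_a=(240,272,270,305),driver=(165,230,240,285),cap_c=(240,210,272,238)).items():
    print(nm,np.abs(a[y0:y1,x0:x1].astype(int)-sd[y0:y1,x0:x1]).mean().round(1))
print(sensors.get_state()["contact_force"],job.finish_job())
```

```text
side [241.6   291.896] [ 11  11  12  13 125]
wrist [434.99445983  61.64265928] [ 16  15  31  31 722]
cap_a 15.4
driver 1.8
cap_c 1.9
the job is handed in; nothing more can be done
[ 0.2553186  -0.07399957 -0.3244365 ] None
```

I pressed the middle cartridge down between the tester's clips until it snapped home, let go of it, then threw the lever fully over. The job was handed in at about 20 s of the 72 s.

- **Cartridge:** Pressing took about 15 N, and it snapped home with the TCP at 111.3 mm. The highest force I read was 16 N as it met the posts; readings come only every 0.5 s, so a short peak between them could have been missed. After release, the wrist view showed both clips closed over its ends and the cartridge looking level. It probably sits 2–3 mm towards the robot of the block's centre line, but fully on the posts. I did not measure the clip angles or its level directly.
- **Lever:** It met its stop at about 12 N. The knob then appeared at side pixel (241.6, 291.9) and wrist pixel (435, 62). The positions predicted for fully over were (241.6, 290.3) and (436, 62).
- **Other things:** The driver and cap_c showed no change in the side view. The area around cap_a did differ (15 grey levels), most likely because the knob moved in front of it there. I did not recheck the other two cartridges, cap_b or the bracket at the end; the arm never recorded contact with any of them.
- **Disagreements:** Before the grasp, the cartridge's height from the two views scattered between 40 and 72 mm, against the 54 mm stated, so I took 54 mm. A fit to one picture hinted at 3 degrees of tilt in the grip, which later views did not show.

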